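Lay out the pump parts for refitting

ROBOT

A 6-joint arm with a two-finger parallel gripper is mounted at the origin on the work surface. World frame = base frame: x ahead of the robot, y to its left, z up, the work surface at z = 0. Lengths are in m, angles in rad, forces in N, time in s.
With the tool pointing down it reaches from about 0.3 to 0.825 m from the base axis. Payload 5.4 kg.
Tool frame: the origin (TCP) lies on the centre line of the jaws, within the pads' length; the fingertips stand 11 mm ahead of it and the grasp point (between the pads) lies 8 mm behind it; z points along the fingers, y is the line along which they close (so a half turn about z gives the same grasp; the last joint's range is limited). The gripper opens to 92 mm and grips with 3 to 60 N. Pads are 20 mm wide; open, the fingers measure 128 mm over their backs; the gripper's body (75 mm by 189 mm) begins 69 mm behind the grasp point.
Start: joints at [-1.34, 0.158, 1.597, -0, 1.386, -0.21], TCP at [0.245, -0.52, 0.19] pointing down, gripper open.
Joint ranges: [-2.91, 2.91], [-0.94, 2.29], [0.18, 2.7], [-1.29, 4.43], [0.17, 2.64], [-3, 3]. Speed limits (rad/s): [2.57, 2.57, 3.14, 3.14, 3.14, 3.14].

INTERFACE

Orientations are given as a unit quaternion [w, x, y, z].
In Python, from rig import r gives the robot as it stands.
- The arm moves only by the shell command python3 -m handwheel 'ROWS' [FORCE]. ROWS is JSON, a list of rows, each an object of numbers: "dx", "dy", "dz": the shift along the tool's x, y, z in m; "wx", "wy", "wz": the turn, a rotation vector about the tool's x, y, z in rad; "hand": the finger opening in m, from 0 to 0.0919. In form: [{"dx": .., "dy": .., "dz": .., "wx": .., "wy": .., "wz": .., "hand": ..}, ...]. A call has 1 to 8 rows; each row is the pose to reach, as a shift and turn from the pose commanded when the call began, along the tool's axes at that moment; what a row does not reach only later rows make up. A row lasts 1/8 s, in which the tool goes at most 62.5 mm and 10.7 degrees, less where a joint would pass 70% of its speed; a pose out of reach is approached as far as the arm can. A call with a gripper value outside its range is refused whole. The fingers move at their own pace and stop on an object; FORCE is the grip in N (left out, the last holds). Time passes only in rows, so rows that repeat a pose let the fingers close. It gives the time, the measured TCP pose, the force, the opening and the grip force at its end, in the units of the state.
- r.state(): the state, without advancing time (a new reading comes with each control period).
- r.capture(name): name is "scene" or "top" or "wrist"; returns a dict with "frame" (480x640x3 uint8, red, green, blue), "z_map" (480x640 float32, m along the optical axis (not along the pixel's ray), 0 where there is no reading), "mtx" (3x3 intrinsics, pixels), "k1" (the pictures are not rectified: a ray, as slopes to the right and down, at radius r is drawn at 1 + k1 r^2 times it, then the intrinsics apply), "R" (3x3) and "t" (3): a world point X has camera coordinates R X + t. Camera axes: x right, y down, z forward; pixel columns grow to the right and rows downward; lengths in m; the calibration is good to about 2 mm. A picture is of the moment at which its call begins.
- r.sign_off(): hands the job in; it is judged then, once.
The state is a dict: "time_s": time; "joints": joint angles; "joint_velocities": joint speeds; "joint_efforts": joint torques, N m; "tcp_pos": TCP position; "ee_rot": TCP orientation; "force": force on the tool from outside, world axes, zero at the start; "moment": the same for the moment, N m; "finger_gap": finger opening in m; "grasp_force": force on a finger pad.
Only numpy, scipy, OpenCV 4.12 (cv2) and the standard library are available. Lean on these libraries where they do the work, as an engineer would, in place of code of your own. Each camera call takes 0.05 s, during which the arm holds its last target. There are 200 camera calls.

TASK

Lay the overhauled pump parts out for refitting along the row of three round rubber pads, each standing upright in the middle of its pad: the red float on the end pad beside the grey switch box, the handwheel, hub up, on the pad at the other end, and the brass nozzle on the middle pad between them. Put the brass gland ring on top of the handwheel, over its hub, so that it lies flat on the spokes. Leave the spanner and the grease tin where they are.

Things in the scene. Friction and masses are not known exactly. Their poses are not given: they have to be found in the camera images.
- float_mid (a point): red plastic float, upright, round: 60 mm diameter (straight side wall from 14 to 54 mm above its underside), 80 mm tall with a 14 mm wide stud on top, underside 38 mm wide, 90 g. This point lies on its axis, 35 mm above its underside; z points up its axis. Starts standing on the bench.
- nozzle_mid (a point): brass nozzle standing on its wide end, round, 80 mm tall: foot 44 mm in diameter and 20 mm high, then a straight 30 mm diameter body from 26 to 58 mm above the underside, then narrowing to 20 mm at the top; 250 g. This point lies on its axis, half-way up (40 mm above the underside); z points up its axis.
- wheel_hub (a point): dark cast iron valve handwheel lying flat, hub up: rim 110 mm outside diameter, 16 mm high, inside diameter 78 mm; five flat spokes whose upper face is 20 mm above the wheel's underside; central solid hub 26 mm in diameter that stands up to 50 mm above the underside (top 3 mm chamfered), the place to grip it; 500 g. This point lies on the wheel's axis inside the hub, 40 mm above the underside (10 mm below the hub's top); z points up the axis.
- gland_mid (a point): brass gland ring lying flat, a plain thick ring: outside diameter 60 mm, hole 42 mm, 24 mm high, 150 g. This point is its centre, 12 mm above its underside; z is the ring's axis. It fits loosely over the handwheel's hub (26 mm) and inside its rim, and rests on the spokes; then its centre is 8 mm below the point wheel_hub.
- pad_a: end pad of the row: fixed black rubber disc, 120 mm diameter, 4 mm thick; origin at the centre of its underside, on the bench. The three alike pads lie in a straight line 140 mm apart, in the order pad_a, pad_b, pad_c from the robot's left (+y) to its right. Whether pad_a or pad_c is the one beside the switch box varies.
- pad_b: middle pad of the row, alike; origin at the centre of its underside. The row runs along this body's y axis, towards pad_a.
- pad_c: the other end pad of the row, alike; origin at the centre of its underside.
- switchbox: grey metal box, 84 mm square and 55 mm high, fixed to the bench, with a black toggle switch on top (highest point 90 mm above the bench); origin at the centre of its underside. It stands at one end of the row, 145 mm beyond the centre of that end pad, on a side that varies; the grease tin stands at the other end.
- tin: steel grease tin, loose, standing, 72 mm diameter, 75 mm high; origin at the centre of its underside. To be left alone.
- spanner: chrome steel spanner, loose, lying flat among the parts, 140 mm long along its x axis; origin below about the middle of its length. To be left alone.
Not all that is in view belongs to the job. Leave any pink look-alike of the pad_b alone. Leave any blue look-alike of the part that bears float_mid alone.

How it is judged:
At the end, for the whole second after the job is handed in: Float on the end pad by the switch box, nozzle on the middle pad, handwheel on the other end pad: each within 15 mm of the pad's centre, upright within 7 degrees, resting on it. Ring flat on the spokes, within 12 mm of the hub's axis, height within 5 mm. All released, at rest (((horizontal distance between switchbox and pad_a below 0.22 m and horizontal distance between float_mid and pad_a below 0.015 m and horizontal distance between nozzle_mid and pad_b below 0.015 m and horizontal distance between wheel_hub and pad_c below 0.015 m) or (horizontal distance between switchbox and pad_c below 0.22 m and horizontal distance between float_mid and pad_c below 0.015 m and horizontal distance between nozzle_mid and pad_b below 0.015 m and horizontal distance between wheel_hub and pad_a below 0.015 m)) and height (world z) of float_mid between 0.034 and 0.044 m and height (world z) of nozzle_mid between 0.039 and 0.049 m and height (world z) of wheel_hub between 0.039 and 0.049 m and angle between each of float_mid, nozzle_mid, wheel_hub's own z axis and vertical below 0.12 rad and (angle between gland_mid's own z axis and vertical below 0.12 rad or angle between gland_mid's own z axis and vertical above 3.02 rad) and horizontal distance between gland_mid and wheel_hub below 0.012 m and z of gland_mid in the frame of wheel_hub between -0.013 and -0.003 m and linear speed of each of float, nozzle, wheel, gland below 0.02 m/s); the robot touches nothing.
It fails at once if the spanner is shifted by more than 25 mm (distance of spanner from where it was at the start of the episode above 0.025 m).
It fails at once if the grease tin is shifted by more than 25 mm or tipped over (distance of tin from where it was at the start of the episode above 0.025 m or angle between tin's own z axis and vertical above 0.3 rad).
It also fails if it takes over 104 s, if anything falls off the work surface, if the arm or the gripper's body presses on something with over 40 N, if the wrist force passes 120 N, or if a joint passes its speed limit or range.

## Working session

There is one attempt and no reset: what is moved stays moved. The work goes in short steps, Python scripts to look and compute and a shell command to move; the robot and the scene stay as the last step left them, time stands still between calls to the robot, and variables do not carry over. Pictures are saved under pics/ and viewed, at most 14 in all, crops included, and the job is handed in when it is done.

```bash
mkdir -p pics; ls; cat > h.py <<'E'
import numpy as np, cv2
from rig import r
def save(c,n): cv2.imwrite(f'pics/{n}.png',cv2.cvtColor(c['frame'],cv2.COLOR_RGB2BGR))
def slopes(c,u,v):
    K=c['mtx']; d=np.array([(u-K[0,2])/K[0,0],(v-K[1,2])/K[1,1]]); s=d.copy()
    for _ in range(20): s=d/(1+c['k1']*(s@s))
    return s
def onplane(c,u,v,z):
    s=slopes(c,u,v); R,t=np.array(c['R']),np.array(c['t']); o=-R.T@t; d=R.T@np.array([*s,1.])
    return o+d*(z-o[2])/d[2]
def cloud(c):
    K=c['mtx']; v,u=np.mgrid[0:480,0:640].astype(float)
    d=np.stack([(u-K[0,2])/K[0,0],(v-K[1,2])/K[1,1]],-1); s=d.copy()
    for _ in range(20): s=d/(1+c['k1']*(s**2).sum(-1,keepdims=True))
    z=c['z_map'][...,None]; P=np.concatenate([s*z,z],-1)
    P=(P-np.array(c['t']))@np.array(c['R']); P[c['z_map']==0]=np.nan
    return P
def proj(c,X):
    q=np.array(c['R'])@np.array(X)+c['t']; s=q[:2]/q[2]; s=s*(1+c['k1']*(s@s)); return (np.array(c['mtx'])@[*s,1])[:2]
E
python3 - <<'E'
from h import *
for n in('scene','top'):
    c=r.capture(n); save(c,n+'0'); np.savez('/tmp/'+n,**c); print(n,c['t'],-np.array(c['R']).T@c['t'],c['k1'])
print(r.state())
E
```

```text
pics
scene [-0.05207462 -0.41383924  1.33687981] [ 1.14484035 -0.08325975  0.80226597] 0.01889316354898191
top [-0.02567168  0.56343229  0.86400534] [ 0.47246008 -0.04676671  0.91608654] 0.0125183382466905
{'time_s': 0.1, 'joints': array([-1.34010122e+00,  1.58996962e-01,  1.59807395e+00, -1.76344813e-05,
        1.38623097e+00, -2.10077025e-01]), 'joint_velocities': array([ 0.00062353, -0.0019234 , -0.00274776,  0.00034351, -0.0003129 ,
        0.00053124]), 'joint_efforts': array([ 4.60568444e-04, -3.86505282e+01, -3.22959423e+01,  7.03493692e-02,
        3.39525507e-02, -3.87039495e-05]), 'tcp_pos': array([ 0.24516244, -0.51944593,  0.18912749]), 'ee_rot': array([-8.54477426e-04,  9.75812414e-01,  2.18607875e-01, -1.74757201e-05]), 'force': array([ 0.13389689, -0.12377297, -0.81643986]), 'moment': array([-0.05261309,  0.04327843, -0.04615428]), 'grasp_force': 0.0, 'finger_gap': 0.09191248539987361}
```

View pics/top0.png

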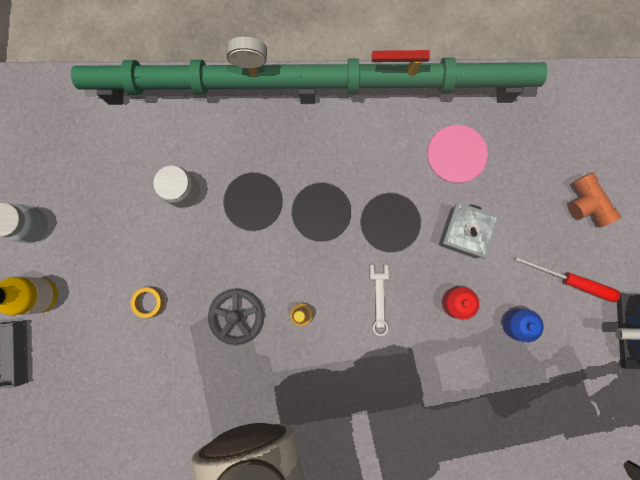

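View pics/scene0.png

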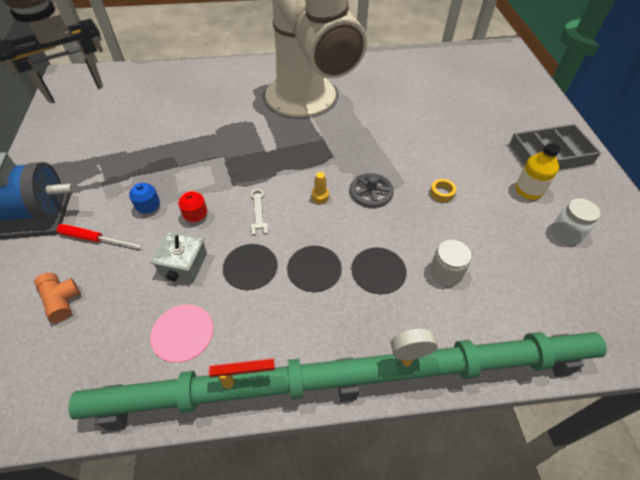

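The top view has pads at (252,201) = a, (321,211) = b and (390,222) = c. The switch box at (470,230) is beside pad_c, and the tin is at (172,184).
- **Float:** red at (461,303). It could be confused with the blue one (523,324), the screwdriver handle (592,287) or the red valve lever (400,56).
- **Nozzle:** (300,314). Could be confused with the brass stubs on the pipe, (252,71) and (414,68), or the yellow bottle (15,295).
- **Wheel:** (236,316). Could be confused with the gauge (246,50).
- **Ring:** (146,302), no look-alike.
- **Pads:** the pink disc (458,153) is a decoy.

```bash
python3 - <<'E'
from h import *
c=dict(np.load('/tmp/top.npz')); P=cloud(c); f=c['frame']; hsv=cv2.cvtColor(f,cv2.COLOR_RGB2HSV)
def comp(mask,u,v,rad):
    m=np.zeros((480,640),np.uint8); cv2.circle(m,(u,v),rad,1,-1); return (mask&(m>0))
h,s,v=[hsv[...,i].astype(int) for i in range(3)]
for n,u,w in(('a',252,201),('b',321,211),('c',390,222)):
    m=comp(v<75,u,w,38); ys,xs=np.nonzero(m); (cx,cy),rr=cv2.minEnclosingCircle(np.c_[xs,ys].astype(np.float32))
    print('pad',n,onplane(c,xs.mean(),ys.mean(),.004).round(4),onplane(c,cx,cy,.004).round(4),rr)
def hi(n,u,w,rad,lo,top):
    q=P[comp(np.nan_to_num(P[...,2])>lo,u,w,rad)]; q=q[q[:,2]<top]
    (cx,cy),rr=cv2.minEnclosingCircle(q[:,:2].astype(np.float32)); print(n,len(q),np.median(q,0).round(4),'circ',cx.__round__(4),cy.__round__(4),round(rr,4),'zmax',q[:,2].max().round(3))
hi('float',461,303,22,.03,.2);hi('floatstud',461,303,22,.068,.2);hi('nozzletop',300,314,20,.07,.2);hi('hub',236,316,40,.042,.2);hi('rim',236,316,40,.009,.2)
hi('ring',146,302,25,.015,.2);hi('tin',172,184,30,.06,.2);hi('box',470,230,35,.045,.2);hi('spanner',379,300,45,.004,.2)
q=P[200:210,100:110].reshape(-1,3);print('bench z',np.nanmedian(q[:,2]))
img=cv2.cvtColor(f[240:360,100:560],cv2.COLOR_RGB2BGR); cv2.imwrite('pics/crop1.png',cv2.resize(img,None,fx=1.7,fy=1.7,interpolation=cv2.INTER_CUBIC))
E
```

```text
pad a [0.6543 0.1085 0.004 ] [0.6508 0.1084 0.004 ] 29.06898307800293
pad b [ 0.6365 -0.0308  0.004 ] [ 0.6295 -0.0298  0.004 ] 29.270462036132812
pad c [ 0.6139 -0.1686  0.004 ] [ 0.6085 -0.1675  0.004 ] 29.37213134765625
float 933 [ 0.4504 -0.2845  0.0641] circ 0.4502 -0.2914 0.0309 zmax 0.083
floatstud 276 [ 0.4495 -0.2882  0.0696] circ 0.4508 -0.2903 0.0204 zmax 0.083
nozzletop 147 [0.4278 0.0083 0.0797] circ 0.4267 0.0082 0.0127 zmax 0.085
hub 157 [0.42   0.1367 0.0494] circ 0.42 0.1377 0.0131 zmax 0.055
rim 1795 [0.4231 0.1347 0.0165] circ 0.421 0.1374 0.0557 zmax 0.055
ring 446 [0.4462 0.3093 0.0238] circ 0.4469 0.3097 0.03 zmax 0.029
tin 1115 [0.6711 0.2489 0.0751] circ 0.6732 0.2522 0.0358 zmax 0.081
box 2093 [ 0.5865 -0.3087  0.0558] circ 0.5881 -0.3107 0.0594 zmax 0.091
spanner 809 [ 0.4618 -0.1431  0.0075] circ 0.4566 -0.1433 0.0858 zmax 0.013
bench z 0.000587158969770313
```

View pics/crop1.png

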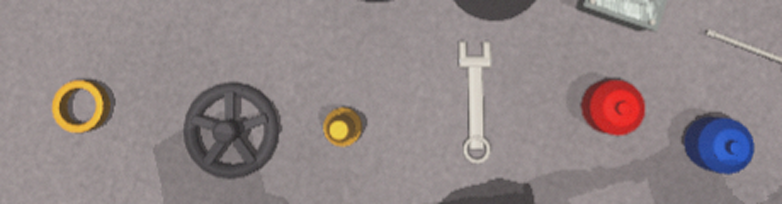

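The crop confirms the choices: red float with stud at about (620,106), nozzle (341,126), wheel (231,129), ring (77,104). I'll do the wheel first.

```bash
cat >> h.py <<'E'
from scipy.spatial.transform import Rotation as Ro
def go(x,y,z,yaw=0.):
    s=r.state(); q=s['ee_rot']; R=Ro.from_quat([q[1],q[2],q[3],q[0]])
    T=Ro.from_euler('z',yaw)*Ro.from_euler('x',np.pi)
    print('t',round(s['time_s'],2),'d',R.inv().apply(np.array([x,y,z])-s['tcp_pos']).round(4),'w',(R.inv()*T).as_rotvec().round(3))
E
python3 -c "
from h import *
go(.42,.137,.19)"
python3 -m handwheel '[{"dx":0.05,"dy":-0.04,"wz":0.15},{"dx":0.1,"dy":-0.09,"wz":0.3},{"dx":0.13,"dy":-0.15,"wz":0.44},{"dx":0.17,"dy":-0.2,"wz":0.44},{"dx":0.21,"dy":-0.25,"wz":0.44},{"dx":0.25,"dy":-0.3,"wz":0.44},{"dx":0.29,"dy":-0.345,"wz":0.44},{"dx":0.33,"dy":-0.39,"wz":0.44}]' 20
python3 -c "
from h import *
go(.42,.137,.19)"
```

```text
t 0.1 d [ 4.382e-01 -5.191e-01  1.000e-04] w [-0.002  0.     0.441]
t 0.1 d [ 4.382e-01 -5.191e-01  1.000e-04] w [-0.002  0.     0.441]invalid input
```

```bash

python3 -m handwheel '[{"dx":0.05,"dy":-0.04,"dz":0,"wx":0,"wy":0,"wz":0.15,"hand":0.09},{"dx":0.1,"dy":-0.09,"dz":0,"wx":0,"wy":0,"wz":0.3,"hand":0.09},{"dx":0.13,"dy":-0.15,"dz":0,"wx":0,"wy":0,"wz":0.44,"hand":0.09},{"dx":0.17,"dy":-0.2,"dz":0,"wx":0,"wy":0,"wz":0.44,"hand":0.09},{"dx":0.21,"dy":-0.25,"dz":0,"wx":0,"wy":0,"wz":0.44,"hand":0.09},{"dx":0.25,"dy":-0.3,"dz":0,"wx":0,"wy":0,"wz":0.44,"hand":0.09},{"dx":0.29,"dy":-0.345,"dz":0,"wx":0,"wy":0,"wz":0.44,"hand":0.09},{"dx":0.33,"dy":-0.39,"dz":0,"wx":0,"wy":0,"wz":0.44,"hand":0.09}]' 20
python3 -c "
from h import *
go(.42,.137,.19)"
```

```text
time_s: 1.1
tcp_pos: [0.3735, -0.0377, 0.1899]
ee_rot: [0.0, 1.0, 0.0, 0.0]
force: [0.2, -0.6, -0.7]
finger_gap: 0.0897
grasp_force: 0.0
t 1.1 d [ 4.650e-02 -1.747e-01 -1.000e-04] w [ 0.    -0.001  0.   ]
```

```bash

python3 -m handwheel '[{"dx":0.015,"dy":-0.055,"dz":0,"wx":0,"wy":0,"wz":0,"hand":0.09},{"dx":0.03,"dy":-0.11,"dz":0,"wx":0,"wy":0,"wz":0,"hand":0.09},{"dx":0.043,"dy":-0.164,"dz":0,"wx":0,"wy":0,"wz":0,"hand":0.09},{"dx":0.043,"dy":-0.164,"dz":0,"wx":0,"wy":0,"wz":0,"hand":0.09},{"dx":0.043,"dy":-0.164,"dz":0,"wx":0,"wy":0,"wz":0,"hand":0.09}]' 20
cat >> h.py <<'E'
def look(n,lo,top,near=None,rad=.05,pic=None):
    c=r.capture(n); P=cloud(c); z=np.nan_to_num(P[...,2]); m=(z>lo)&(z<top)
    if near is not None: m&=np.nan_to_num(np.hypot(P[...,0]-near[0],P[...,1]-near[1]),nan=9)<rad
    q=P[m]; (a,b),rr=cv2.minEnclosingCircle(q[:,:2].astype(np.float32)); print(n,len(q),'circ',round(a,4),round(b,4),'r',round(rr,4),'med',np.median(q,0).round(4))
    if pic: save(c,pic)
    return c
E
python3 -c "
from h import *
look('wrist',.044,.06,(.42,.137),.04,'w1')
look('wrist',.008,.03,(.42,.137),.07)
go(.42,.137,.19)"
```

```text
time_s: 1.72
tcp_pos: [0.416, 0.1241, 0.1896]
ee_rot: [0.0, 1.0, 0.001, -0.001]
force: [0.2, 0.4, 0.0]
finger_gap: 0.0904
grasp_force: 0.0
wrist 584 circ 0.4207 0.1379 r 0.013 med [0.4216 0.1378 0.0489]
wrist 5628 circ 0.4209 0.1381 r 0.0549 med [0.4276 0.1372 0.0149]
t 1.82 d [ 0.0037 -0.0138 -0.0002] w [ 0.     0.    -0.001]
```

View pics/w1.png

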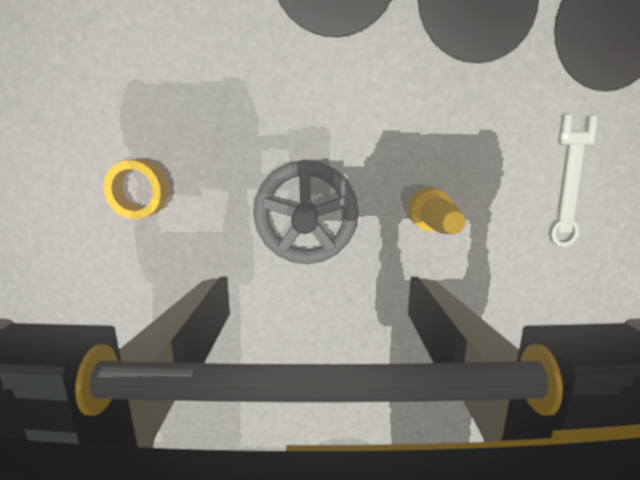

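The hub is at (306,215) in the wrist view, centre (0.4208, 0.138), which agrees with the top view.

```bash

python3 -m handwheel '[{"dx":0.005,"dy":-0.0138,"dz":0.05,"wx":0,"wy":0,"wz":0,"hand":0.09},{"dx":0.005,"dy":-0.0138,"dz":0.1,"wx":0,"wy":0,"wz":0,"hand":0.09},{"dx":0.005,"dy":-0.0138,"dz":0.135,"wx":0,"wy":0,"wz":0,"hand":0.09},{"dx":0.005,"dy":-0.0138,"dz":0.154,"wx":0,"wy":0,"wz":0,"hand":0.09},{"dx":0.005,"dy":-0.0138,"dz":0.154,"wx":0,"wy":0,"wz":0,"hand":0.09},{"dx":0.005,"dy":-0.0138,"dz":0.154,"wx":0,"wy":0,"wz":0,"hand":0.09}]' 35
python3 -m handwheel '[{"dx":0,"dy":0,"dz":0,"wx":0,"wy":0,"wz":0,"hand":0.015},{"dx":0,"dy":0,"dz":0,"wx":0,"wy":0,"wz":0,"hand":0.015},{"dx":0,"dy":0,"dz":0,"wx":0,"wy":0,"wz":0,"hand":0.015},{"dx":0,"dy":0,"dz":0,"wx":0,"wy":0,"wz":0,"hand":0.015},{"dx":0,"dy":0,"dz":0,"wx":0,"wy":0,"wz":0,"hand":0.015},{"dx":0,"dy":0,"dz":0,"wx":0,"wy":0,"wz":0,"hand":0.015}]' 35
```

```text
time_s: 2.58
tcp_pos: [0.4224, 0.1375, 0.0371]
ee_rot: [0.0, 1.0, -0.0, 0.001]
force: [0.7, 1.4, -0.2]
finger_gap: 0.0896
grasp_force: 0.0
time_s: 3.32
tcp_pos: [0.4214, 0.1382, 0.036]
ee_rot: [-0.0, 1.0, 0.0, -0.0]
force: [1.0, -0.0, -0.4]
finger_gap: 0.0321
grasp_force: 0.0
```

```bash

python3 -m handwheel '[{"dx":0,"dy":0,"dz":0,"wx":0,"wy":0,"wz":0,"hand":0.015},{"dx":0,"dy":0,"dz":0,"wx":0,"wy":0,"wz":0,"hand":0.015},{"dx":0,"dy":0,"dz":0,"wx":0,"wy":0,"wz":0,"hand":0.015},{"dx":0,"dy":0,"dz":0,"wx":0,"wy":0,"wz":0,"hand":0.015},{"dx":0,"dy":0,"dz":-0.02,"wx":0,"wy":0,"wz":0,"hand":0.015},{"dx":0,"dy":0,"dz":-0.06,"wx":0,"wy":0,"wz":0,"hand":0.015},{"dx":0,"dy":0,"dz":-0.06,"wx":0,"wy":0,"wz":0,"hand":0.015},{"dx":0,"dy":0,"dz":-0.06,"wx":0,"wy":0,"wz":0,"hand":0.015}]' 35
python3 -c "
from h import *
go(.651,.1085,.096)"
```

```text
time_s: 4.32
tcp_pos: [0.4209, 0.1382, 0.0954]
ee_rot: [0.0, 1.0, 0.0, -0.0]
force: [-0.3, 0.1, -1.1]
finger_gap: 0.0149
grasp_force: 0.0
t 4.33 d [ 0.23    0.0298 -0.0008] w [0.    0.001 0.001]
```

The jaws closed to 15 mm with no grip force, so the hub was missed. I'll look before doing anything else.

```bash

python3 -c "
from h import *
c=look('wrist',.03,.06,(.42,.137),.07,'w2')
go(.42,.137,.19)
c=look('top',.03,.06,(.42,.137),.07)
"
```

```text
wrist 1196 circ 0.4206 0.1376 r 0.0133 med [0.4232 0.1381 0.0487]
t 4.38 d [-0.0006  0.0011 -0.0952] w [0.    0.002 0.001]
top 48 circ 0.4172 0.1289 r 0.0088 med [0.4188 0.1281 0.0481]
```

View pics/w2.png

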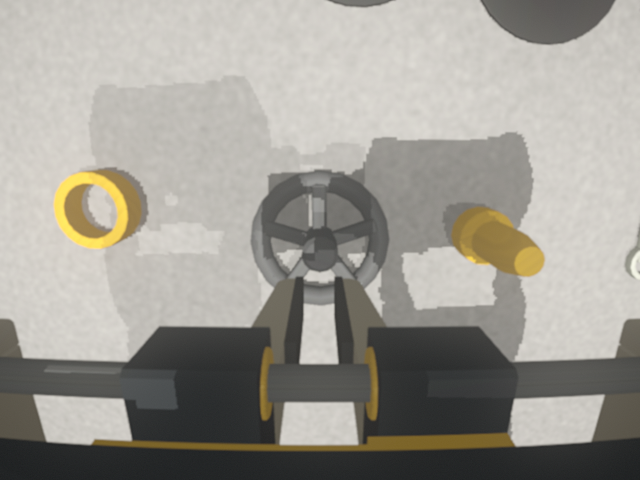

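In the wrist view the wheel is unmoved, hub at (319,247). I'll try again and check the grip before lifting.

```bash

python3 -m handwheel '[{"dx":0,"dy":0,"dz":0,"wx":0,"wy":0,"wz":0,"hand":0.06},{"dx":0,"dy":0,"dz":0,"wx":0,"wy":0,"wz":0,"hand":0.06},{"dx":0,"dy":0,"dz":0,"wx":0,"wy":0,"wz":0,"hand":0.06},{"dx":0,"dy":0,"dz":0,"wx":0,"wy":0,"wz":0,"hand":0.06},{"dx":0,"dy":0,"dz":0.03,"wx":0,"wy":0,"wz":0,"hand":0.06},{"dx":0,"dy":0,"dz":0.06,"wx":0,"wy":0,"wz":0,"hand":0.06},{"dx":0,"dy":0,"dz":0.061,"wx":0,"wy":0,"wz":0,"hand":0.06},{"dx":0,"dy":0,"dz":0.061,"wx":0,"wy":0,"wz":0,"hand":0.06}]' 40
python3 -m handwheel '[{"dx":0,"dy":0,"dz":0,"wx":0,"wy":0,"wz":0,"hand":0.015},{"dx":0,"dy":0,"dz":0,"wx":0,"wy":0,"wz":0,"hand":0.015},{"dx":0,"dy":0,"dz":0,"wx":0,"wy":0,"wz":0,"hand":0.015},{"dx":0,"dy":0,"dz":0,"wx":0,"wy":0,"wz":0,"hand":0.015},{"dx":0,"dy":0,"dz":0,"wx":0,"wy":0,"wz":0,"hand":0.015},{"dx":0,"dy":0,"dz":0,"wx":0,"wy":0,"wz":0,"hand":0.015},{"dx":0,"dy":0,"dz":0,"wx":0,"wy":0,"wz":0,"hand":0.015}]' 40
python3 -c "
from h import *
c=look('wrist',.03,.06,(.42,.137),.07,'w3')
go(.42,.137,.19)
c=look('scene',.03,.06,(.42,.137),.07,'s3')
img=cv2.imread('pics/s3.png')[130:250,300:460]
cv2.imwrite('pics/s3c.png',cv2.resize(img,None,fx=4,fy=4))
"
```

```text
time_s: 5.42
tcp_pos: [0.4221, 0.1382, 0.0359]
ee_rot: [-0.0, 1.0, 0.0, 0.001]
force: [-0.2, 0.2, 0.5]
finger_gap: 0.0598
grasp_force: 0.0
time_s: 6.3
tcp_pos: [0.4214, 0.1382, 0.035]
ee_rot: [0.0, 1.0, 0.0, 0.0]
force: [0.7, -0.1, -0.2]
finger_gap: 0.0143
grasp_force: 0.0
wrist 1691 circ 0.4244 0.1393 r 0.0171 med [0.4258 0.1381 0.0487]
t 6.35 d [-0.0014  0.0012 -0.155 ] w [0.    0.    0.001]
scene 109 circ 0.4258 0.1387 r 0.0191 med [0.4289 0.1381 0.0454]
```

View pics/s3c.png

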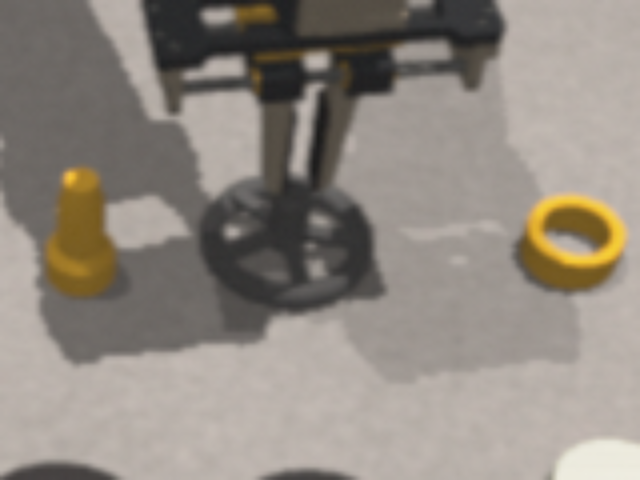

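The scene crop shows the closed fingers (about (300,170)) standing on the base side of the hub (about (290,215)). So the tool is really short in x. I'll measure the fingers in the point clouds.

```bash

python3 -c "
from h import *
for n in ('scene','wrist'):
    c=r.capture(n);P=cloud(c)
    for a,b in((.055,.065),(.065,.075),(.075,.09),(.09,.1)):
        m=(np.nan_to_num(P[...,2])>a)&(P[...,2]<b)&(np.hypot(P[...,0]-.41,P[...,1]-.137)<.06)
        q=P[m]; print(n,a,len(q), (q.min(0).round(4),q.max(0).round(4),np.median(q,0).round(4)) if len(q) else '')
s=r.state();print(s['joints'],s['ee_rot'])
"
```

```text
scene 0.055 29 (array([0.4168, 0.1194, 0.0563]), array([0.4334, 0.1594, 0.0642]), array([0.43  , 0.147 , 0.0617]))
scene 0.065 47 (array([0.411 , 0.1183, 0.0651]), array([0.4324, 0.1606, 0.0747]), array([0.4302, 0.1464, 0.0703]))
scene 0.075 69 (array([0.4113, 0.1168, 0.0753]), array([0.4346, 0.1609, 0.0899]), array([0.4306, 0.1468, 0.0835]))
scene 0.09 52 (array([0.4126, 0.1156, 0.0901]), array([0.4339, 0.1621, 0.1   ]), array([0.431 , 0.1463, 0.095 ]))
wrist 0.055 249 (array([0.4159, 0.119 , 0.0576]), array([0.4317, 0.1582, 0.0649]), array([0.4305, 0.1459, 0.0626]))
wrist 0.065 491 (array([0.411 , 0.1177, 0.065 ]), array([0.432, 0.159, 0.075]), array([0.4308, 0.1309, 0.0706]))
wrist 0.075 967 (array([0.411 , 0.1159, 0.075 ]), array([0.4322, 0.1605, 0.09  ]), array([0.4311, 0.1458, 0.0833]))
wrist 0.09 901 (array([0.4116, 0.1154, 0.09  ]), array([0.4322, 0.1615, 0.1   ]), array([0.4313, 0.1309, 0.0951]))
[4.30844980e-02 5.49238872e-03 2.09159896e+00 1.18154618e-08
 1.04451228e+00 1.61311015e+00] [ 2.29179344e-07  9.99999926e-01  3.85335235e-04 -5.48371158e-06]
```

```bash

python3 -c "
from h import *
for n in ('scene','wrist'):
    c=r.capture(n);P=cloud(c); save(c,n+'4')
    for a in np.arange(.022,.066,.004):
        m=(np.nan_to_num(P[...,2])>a)&(P[...,2]<a+.004)&(abs(P[...,0]-.421)<.012)
        q=P[m&(abs(P[...,1]-.138)<.03)][:,1]; print(n,a.round(3),len(q), (q.min().round(3),q.max().round(3)) if len(q) else '')
i=cv2.imread('pics/wrist4.png')[150:330,210:450];cv2.imwrite('pics/w4c.png',cv2.resize(i,None,fx=3,fy=3))
"
```

```text
scene 0.022 10 (np.float64(0.126), np.float64(0.149))
scene 0.026 13 (np.float64(0.126), np.float64(0.148))
scene 0.03 10 (np.float64(0.125), np.float64(0.148))
scene 0.034 10 (np.float64(0.127), np.float64(0.148))
scene 0.038 9 (np.float64(0.127), np.float64(0.15))
scene 0.042 13 (np.float64(0.127), np.float64(0.151))
scene 0.046 40 (np.float64(0.128), np.float64(0.149))
scene 0.05 3 (np.float64(0.139), np.float64(0.146))
scene 0.054 3 (np.float64(0.127), np.float64(0.153))
scene 0.058 13 (np.float64(0.124), np.float64(0.157))
scene 0.062 17 (np.float64(0.119), np.float64(0.159))
wrist 0.022 51 (np.float64(0.126), np.float64(0.149))
wrist 0.026 68 (np.float64(0.126), np.float64(0.15))
wrist 0.03 56 (np.float64(0.126), np.float64(0.149))
wrist 0.034 69 (np.float64(0.126), np.float64(0.149))
wrist 0.038 69 (np.float64(0.126), np.float64(0.15))
wrist 0.042 86 (np.float64(0.126), np.float64(0.149))
wrist 0.046 1153 (np.float64(0.127), np.float64(0.148))
wrist 0.05 110 (np.float64(0.131), np.float64(0.146))
wrist 0.054 1 (np.float64(0.124), np.float64(0.124))
wrist 0.058 102 (np.float64(0.12), np.float64(0.157))
wrist 0.062 197 (np.float64(0.119), np.float64(0.158))
```

View pics/w4c.png

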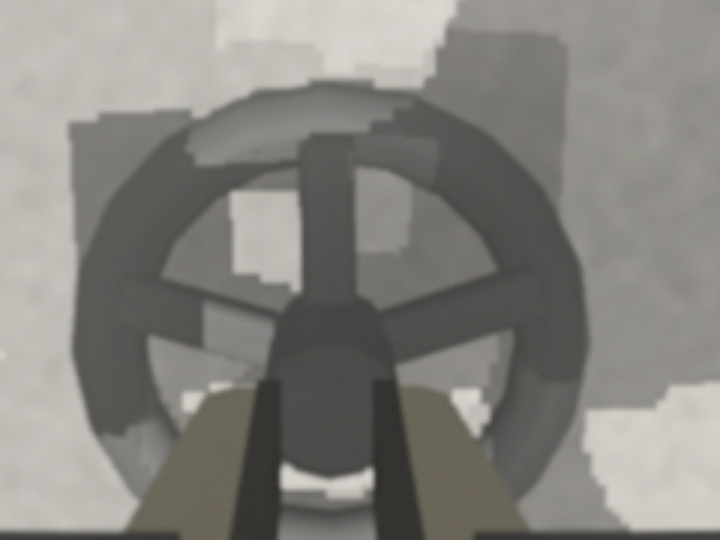

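The measured fingertips are at z≈0.057, although the reported TCP of 0.035 implies 0.024. The fingers end about 33 mm higher than stated, and x and y agree. I'll open, go down a further 31 mm in steps while watching the force, then grip.

```bash

python3 -m handwheel '[{"dx":0,"dy":0,"dz":0,"wx":0,"wy":0,"wz":0,"hand":0.05},{"dx":0,"dy":0,"dz":0,"wx":0,"wy":0,"wz":0,"hand":0.05},{"dx":0,"dy":0,"dz":0,"wx":0,"wy":0,"wz":0,"hand":0.05},{"dx":0,"dy":0,"dz":0,"wx":0,"wy":0,"wz":0,"hand":0.05},{"dx":0,"dy":0,"dz":0.01,"wx":0,"wy":0,"wz":0,"hand":0.05},{"dx":0,"dy":0,"dz":0.02,"wx":0,"wy":0,"wz":0,"hand":0.05},{"dx":0,"dy":0,"dz":0.02,"wx":0,"wy":0,"wz":0,"hand":0.05}]' 40
python3 -c "
from h import *
c=r.capture('wrist');P=cloud(c)
for a in np.arange(.022,.066,.004):
    m=(np.nan_to_num(P[...,2])>a)&(P[...,2]<a+.004)&(abs(P[...,0]-.421)<.012)
    q=P[m&(abs(P[...,1]-.138)<.045)][:,1]; print(a.round(3),len(q), (q.min().round(3),q.max().round(3)) if len(q) else '')
"
```

```text
time_s: 7.48
tcp_pos: [0.4201, 0.1381, 0.0136]
ee_rot: [0.0, 1.0, 0.0, -0.001]
force: [-0.4, -0.7, 0.2]
finger_gap: 0.05
grasp_force: 0.0
0.022 74 (np.float64(0.126), np.float64(0.15))
0.026 82 (np.float64(0.125), np.float64(0.149))
0.03 76 (np.float64(0.126), np.float64(0.149))
0.034 123 (np.float64(0.106), np.float64(0.173))
0.038 284 (np.float64(0.101), np.float64(0.176))
0.042 385 (np.float64(0.101), np.float64(0.176))
0.046 2151 (np.float64(0.1), np.float64(0.176))
0.05 439 (np.float64(0.1), np.float64(0.176))
0.054 308 (np.float64(0.1), np.float64(0.177))
0.058 334 (np.float64(0.099), np.float64(0.177))
0.062 377 (np.float64(0.099), np.float64(0.177))
```

The tip is now at about 0.035, so tip = TCP + 0.021. Down another 10 mm, then close.

```bash

python3 -m handwheel '[{"dx":0,"dy":0,"dz":0.005,"wx":0,"wy":0,"wz":0,"hand":0.05},{"dx":0,"dy":0,"dz":0.01,"wx":0,"wy":0,"wz":0,"hand":0.05},{"dx":0,"dy":0,"dz":0.01,"wx":0,"wy":0,"wz":0,"hand":0.015},{"dx":0,"dy":0,"dz":0.01,"wx":0,"wy":0,"wz":0,"hand":0.015},{"dx":0,"dy":0,"dz":0.01,"wx":0,"wy":0,"wz":0,"hand":0.015},{"dx":0,"dy":0,"dz":0.01,"wx":0,"wy":0,"wz":0,"hand":0.015},{"dx":0,"dy":0,"dz":0.01,"wx":0,"wy":0,"wz":0,"hand":0.015},{"dx":0,"dy":0,"dz":0.01,"wx":0,"wy":0,"wz":0,"hand":0.015}]' 40
```

```text
time_s: 8.52
tcp_pos: [0.4216, 0.1381, 0.0051]
ee_rot: [0.0, 1.0, 0.0, 0.0]
force: [0.2, -1.6, 0.7]
finger_gap: 0.0248
grasp_force: 40.0
```

```bash

python3 -m handwheel '[{"dx":0,"dy":0,"dz":-0.025,"wx":0,"wy":0,"wz":0,"hand":0.015},{"dx":0.03,"dy":0.004,"dz":-0.06,"wx":0,"wy":0,"wz":0,"hand":0.015},{"dx":0.075,"dy":0.01,"dz":-0.06,"wx":0,"wy":0,"wz":0,"hand":0.015},{"dx":0.12,"dy":0.016,"dz":-0.06,"wx":0,"wy":0,"wz":0,"hand":0.015},{"dx":0.165,"dy":0.022,"dz":-0.06,"wx":0,"wy":0,"wz":0,"hand":0.015},{"dx":0.21,"dy":0.028,"dz":-0.06,"wx":0,"wy":0,"wz":0,"hand":0.015},{"dx":0.23,"dy":0.03,"dz":-0.06,"wx":0,"wy":0,"wz":0,"hand":0.015},{"dx":0.23,"dy":0.03,"dz":-0.06,"wx":0,"wy":0,"wz":0,"hand":0.015}]' 40
python3 -m handwheel '[{"dx":0,"dy":0,"dz":0,"wx":0,"wy":0,"wz":0,"hand":0.015},{"dx":0,"dy":0,"dz":0,"wx":0,"wy":0,"wz":0,"hand":0.015}]' 40
python3 -c "
from h import *
c=look('scene',.08,.12,(.651,.108),.02,'s5')
go(.651,.1085,.009)
i=cv2.imread('pics/s5.png')[180:340,280:480];cv2.imwrite('pics/s5c.png',cv2.resize(i,None,fx=3,fy=3))
"
```

```text
time_s: 9.52
tcp_pos: [0.6512, 0.1082, 0.0634]
ee_rot: [-0.0, 1.0, 0.0, -0.001]
force: [-0.5, -0.6, -4.8]
finger_gap: 0.0248
grasp_force: 40.0
time_s: 9.78
tcp_pos: [0.6501, 0.1087, 0.0646]
ee_rot: [-0.0, 1.0, 0.001, -0.001]
force: [0.0, -0.4, -4.1]
finger_gap: 0.0248
grasp_force: 40.0
scene 245 circ 0.6534 0.1079 r 0.0191 med [0.659  0.1103 0.1052]
t 9.82 d [0.0007 0.0002 0.0558] w [-0.     0.001  0.001]
```

View pics/s5c.png

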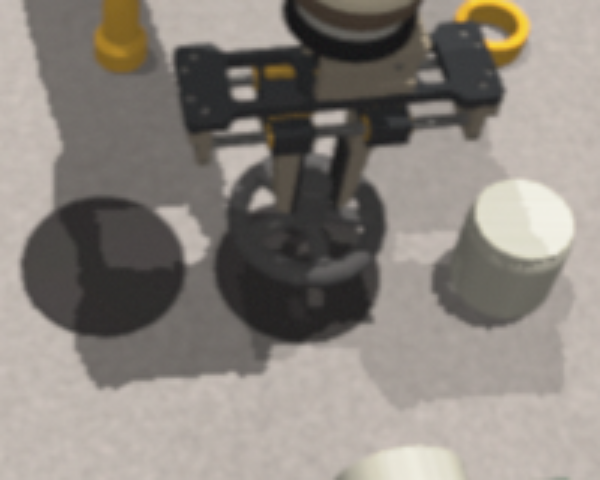

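The wheel hangs level in the grip above pad_a (about (305,220), pad beneath at about (298,265)). Now lowering and releasing.

```bash

python3 -m handwheel '[{"dx":0,"dy":0,"dz":0.03,"wx":0,"wy":0,"wz":0,"hand":0.015},{"dx":0,"dy":0,"dz":0.045,"wx":0,"wy":0,"wz":0,"hand":0.015},{"dx":0,"dy":0,"dz":0.052,"wx":0,"wy":0,"wz":0,"hand":0.015},{"dx":0,"dy":0,"dz":0.055,"wx":0,"wy":0,"wz":0,"hand":0.015},{"dx":0,"dy":0,"dz":0.055,"wx":0,"wy":0,"wz":0,"hand":0.015},{"dx":0,"dy":0,"dz":0.055,"wx":0,"wy":0,"wz":0,"hand":0.015}]' 40
python3 -m handwheel '[{"dx":0,"dy":0,"dz":0,"wx":0,"wy":0,"wz":0,"hand":0.05},{"dx":0,"dy":0,"dz":0,"wx":0,"wy":0,"wz":0,"hand":0.05},{"dx":0,"dy":0,"dz":0,"wx":0,"wy":0,"wz":0,"hand":0.05},{"dx":0,"dy":0,"dz":0,"wx":0,"wy":0,"wz":0,"hand":0.06},{"dx":0,"dy":0,"dz":-0.03,"wx":0,"wy":0,"wz":0,"hand":0.06},{"dx":0,"dy":0,"dz":-0.08,"wx":0,"wy":0,"wz":0,"hand":0.08},{"dx":0,"dy":0,"dz":-0.12,"wx":0,"wy":0,"wz":0,"hand":0.09},{"dx":0,"dy":0,"dz":-0.12,"wx":0,"wy":0,"wz":0,"hand":0.09}]' 40
python3 -c "
from h import *
look('wrist',.048,.065,(.65,.11),.04)
look('wrist',.012,.04,(.65,.11),.07)
look('wrist',.02,.03,(.447,.31),.05)
go(.447,.3095,.13)
"
```

```text
time_s: 10.58
tcp_pos: [0.6521, 0.1083, 0.0109]
ee_rot: [0.0, 1.0, 0.0, 0.001]
force: [-0.2, -1.0, -4.2]
finger_gap: 0.0243
grasp_force: 40.0
time_s: 11.58
tcp_pos: [0.6546, 0.1084, 0.1349]
ee_rot: [0.0, 1.0, 0.0, 0.004]
force: [0.5, -0.5, -0.4]
finger_gap: 0.0879
grasp_force: 0.0
wrist 811 circ 0.6511 0.1087 r 0.013 med [0.6521 0.1083 0.0529]
wrist 7842 circ 0.6514 0.1087 r 0.0549 med [0.6591 0.1091 0.0189]
wrist 0 circ 0.0 0.0 r 0.0 med [nan nan nan]
t 11.72 d [-0.2033 -0.2013 -0.0011] w [-0.     0.003  0.001]
  return _methods._mean(a, axis=axis, dtype=dtype,
  ret = um.true_divide(
```

Wheel is placed at (0.651, 0.109), within a millimetre. Next the ring.

```bash

python3 -m handwheel '[{"dx":-0.03,"dy":-0.03,"dz":0,"wx":0,"wy":0,"wz":0,"hand":0.0915},{"dx":-0.07,"dy":-0.07,"dz":0,"wx":0,"wy":0,"wz":0,"hand":0.0915},{"dx":-0.11,"dy":-0.11,"dz":0,"wx":0,"wy":0,"wz":0,"hand":0.0915},{"dx":-0.15,"dy":-0.15,"dz":0,"wx":0,"wy":0,"wz":0,"hand":0.0915},{"dx":-0.185,"dy":-0.185,"dz":0,"wx":0,"wy":0,"wz":0,"hand":0.0915},{"dx":-0.204,"dy":-0.2013,"dz":0,"wx":0,"wy":0,"wz":0,"hand":0.0915},{"dx":-0.204,"dy":-0.2013,"dz":0,"wx":0,"wy":0,"wz":0,"hand":0.0915},{"dx":-0.204,"dy":-0.2013,"dz":0,"wx":0,"wy":0,"wz":0,"hand":0.0915}]' 25
python3 -c "
from h import *
look('wrist',.018,.03,(.447,.31),.05)
go(.447,.3095,-.017)
"
```

```text
time_s: 12.72
tcp_pos: [0.4472, 0.3087, 0.1289]
ee_rot: [0.001, 1.0, 0.0, -0.001]
force: [-0.6, 0.1, 0.1]
finger_gap: 0.0912
grasp_force: 0.0
wrist 2029 circ 0.4476 0.3112 r 0.0298 med [0.4486 0.3112 0.0231]
t 12.78 d [-0.0005 -0.001   0.1462] w [ 0.001  0.001 -0.   ]
```

```bash

python3 -m handwheel '[{"dx":0,"dy":-0.002,"dz":0.05,"wx":0,"wy":0,"wz":0,"hand":0.0915},{"dx":0,"dy":-0.002,"dz":0.1,"wx":0,"wy":0,"wz":0,"hand":0.0915},{"dx":0,"dy":-0.002,"dz":0.125,"wx":0,"wy":0,"wz":0,"hand":0.0915},{"dx":0,"dy":-0.002,"dz":0.135,"wx":0,"wy":0,"wz":0,"hand":0.0915},{"dx":0,"dy":-0.002,"dz":0.142,"wx":0,"wy":0,"wz":0,"hand":0.0915},{"dx":0,"dy":-0.002,"dz":0.142,"wx":0,"wy":0,"wz":0,"hand":0.0915},{"dx":0,"dy":-0.002,"dz":0.142,"wx":0,"wy":0,"wz":0,"hand":0.0915}]' 25
python3 -m handwheel '[{"dx":0,"dy":0,"dz":0,"wx":0,"wy":0,"wz":0,"hand":0.05},{"dx":0,"dy":0,"dz":0,"wx":0,"wy":0,"wz":0,"hand":0.05},{"dx":0,"dy":0,"dz":0,"wx":0,"wy":0,"wz":0,"hand":0.05},{"dx":0,"dy":0,"dz":0,"wx":0,"wy":0,"wz":0,"hand":0.05},{"dx":0,"dy":0,"dz":0,"wx":0,"wy":0,"wz":0,"hand":0.05},{"dx":0,"dy":0,"dz":0,"wx":0,"wy":0,"wz":0,"hand":0.05}]' 25
```

```text
time_s: 13.65
tcp_pos: [0.4483, 0.3119, -0.0109]
ee_rot: [-0.0, 1.0, 0.0, 0.001]
force: [0.2, 0.6, -1.3]
finger_gap: 0.0911
grasp_force: 0.0
time_s: 14.4
tcp_pos: [0.4473, 0.3115, -0.0119]
ee_rot: [0.0, 1.0, 0.0, 0.0]
force: [-0.7, -0.4, 2.4]
finger_gap: 0.0592
grasp_force: 25.0
```

```bash

python3 -m handwheel '[{"dx":0,"dy":0,"dz":-0.04,"wx":0,"wy":0,"wz":0,"hand":0.05},{"dx":0.02,"dy":0.02,"dz":-0.09,"wx":0,"wy":0,"wz":0,"hand":0.05},{"dx":0.06,"dy":0.06,"dz":-0.1,"wx":0,"wy":0,"wz":0,"hand":0.05},{"dx":0.1,"dy":0.1,"dz":-0.1,"wx":0,"wy":0,"wz":0,"hand":0.05},{"dx":0.14,"dy":0.14,"dz":-0.1,"wx":0,"wy":0,"wz":0,"hand":0.05},{"dx":0.18,"dy":0.18,"dz":-0.1,"wx":0,"wy":0,"wz":0,"hand":0.05},{"dx":0.2035,"dy":0.2028,"dz":-0.1,"wx":0,"wy":0,"wz":0,"hand":0.05},{"dx":0.2035,"dy":0.2028,"dz":-0.1,"wx":0,"wy":0,"wz":0,"hand":0.05}]' 25
python3 -m handwheel '[{"dx":0,"dy":0,"dz":0,"wx":0,"wy":0,"wz":0,"hand":0.05},{"dx":0,"dy":0,"dz":0,"wx":0,"wy":0,"wz":0,"hand":0.05},{"dx":0,"dy":0,"dz":0,"wx":0,"wy":0,"wz":0,"hand":0.05}]' 25
python3 -c "
from h import *
c=look('scene',.085,.12,(.651,.108),.04)
look('wrist',.085,.12,(.651,.108),.033,'w6')
go(.651,.1087,.012)
"
```

```text
time_s: 15.4
tcp_pos: [0.6518, 0.1068, 0.0872]
ee_rot: [0.0, 1.0, -0.001, -0.0]
force: [-1.2, -0.2, -0.9]
finger_gap: 0.0594
grasp_force: 25.0
time_s: 15.78
tcp_pos: [0.6503, 0.1098, 0.088]
ee_rot: [-0.0, 1.0, 0.001, -0.0]
force: [0.7, 0.3, -1.5]
finger_gap: 0.0593
grasp_force: 25.0
scene 360 circ 0.6539 0.1073 r 0.0393 med [0.6606 0.1113 0.1113]
wrist 2694 circ 0.6512 0.1081 r 0.0331 med [0.6399 0.1091 0.1116]
t 15.88 d [0.0004 0.0008 0.0761] w [-0.     0.     0.002]
```

View pics/w6.png

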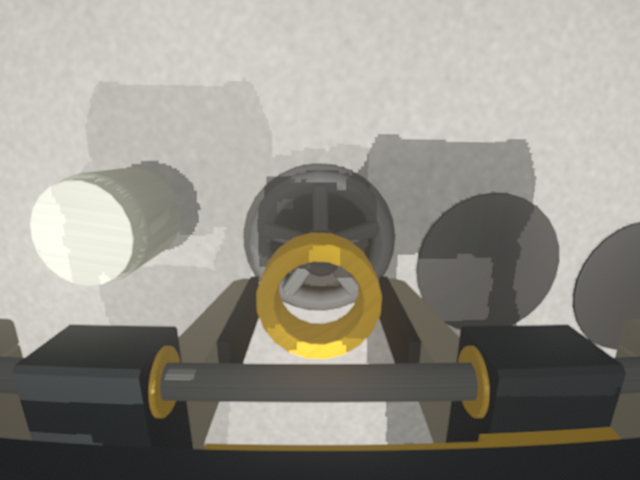

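The ring is held flat at (320,296). The wheel shows directly behind and below it, hub around (320,250). Lowering in line.

```bash

python3 -m handwheel '[{"dx":0.0005,"dy":0.0008,"dz":0.03,"wx":0,"wy":0,"wz":0,"hand":0.05},{"dx":0.0005,"dy":0.0008,"dz":0.05,"wx":0,"wy":0,"wz":0,"hand":0.05},{"dx":0.0005,"dy":0.0008,"dz":0.065,"wx":0,"wy":0,"wz":0,"hand":0.05},{"dx":0.0005,"dy":0.0008,"dz":0.072,"wx":0,"wy":0,"wz":0,"hand":0.05},{"dx":0.0005,"dy":0.0008,"dz":0.075,"wx":0,"wy":0,"wz":0,"hand":0.05},{"dx":0.0005,"dy":0.0008,"dz":0.075,"wx":0,"wy":0,"wz":0,"hand":0.05},{"dx":0.0005,"dy":0.0008,"dz":0.075,"wx":0,"wy":0,"wz":0,"hand":0.05}]' 25
python3 -m handwheel '[{"dx":0,"dy":0,"dz":0,"wx":0,"wy":0,"wz":0,"hand":0.07},{"dx":0,"dy":0,"dz":0,"wx":0,"wy":0,"wz":0,"hand":0.075},{"dx":0,"dy":0,"dz":0,"wx":0,"wy":0,"wz":0,"hand":0.08},{"dx":0,"dy":0,"dz":0,"wx":0,"wy":0,"wz":0,"hand":0.08},{"dx":0,"dy":0,"dz":-0.03,"wx":0,"wy":0,"wz":0,"hand":0.08},{"dx":0,"dy":0,"dz":-0.08,"wx":0,"wy":0,"wz":0,"hand":0.08},{"dx":0,"dy":0,"dz":-0.12,"wx":0,"wy":0,"wz":0,"hand":0.08},{"dx":0,"dy":0,"dz":-0.12,"wx":0,"wy":0,"wz":0,"hand":0.08}]' 25
python3 -c "
from h import *
look('wrist',.051,.065,(.651,.109),.05)
look('wrist',.044,.0502,(.651,.109),.05)
look('wrist',.009,.024,(.651,.109),.07)
go(.427,.0085,.13)
"
```

```text
time_s: 16.75
tcp_pos: [0.6521, 0.1081, 0.0138]
ee_rot: [0.0, 1.0, 0.0, 0.001]
force: [0.1, -0.8, -2.0]
finger_gap: 0.0595
grasp_force: 25.0
time_s: 17.75
tcp_pos: [0.6545, 0.1081, 0.1379]
ee_rot: [0.0, 1.0, 0.0, 0.004]
force: [-0.2, -0.3, -0.1]
finger_gap: 0.0797
grasp_force: 0.0
wrist 695 circ 0.6513 0.1084 r 0.0126 med [0.6516 0.1088 0.0531]
wrist 2263 circ 0.6522 0.1083 r 0.0299 med [0.6547 0.108  0.0471]
wrist 6605 circ 0.6515 0.1087 r 0.055 med [0.6601 0.1088 0.0186]
t 17.9 d [-0.2235  0.0994  0.0019] w [-0.     0.003  0.001]
```

The ring lies on the spokes (top at 0.047, 1 mm off the hub axis). Now the nozzle.

```bash

python3 -m handwheel '[{"dx":-0.04,"dy":0.018,"dz":0,"wx":0,"wy":0,"wz":0,"hand":0.07},{"dx":-0.09,"dy":0.04,"dz":0,"wx":0,"wy":0,"wz":0,"hand":0.07},{"dx":-0.14,"dy":0.062,"dz":0,"wx":0,"wy":0,"wz":0,"hand":0.07},{"dx":-0.19,"dy":0.085,"dz":0,"wx":0,"wy":0,"wz":0,"hand":0.07},{"dx":-0.2235,"dy":0.0994,"dz":0,"wx":0,"wy":0,"wz":0,"hand":0.07},{"dx":-0.2235,"dy":0.0994,"dz":0,"wx":0,"wy":0,"wz":0,"hand":0.07},{"dx":-0.2235,"dy":0.0994,"dz":0,"wx":0,"wy":0,"wz":0,"hand":0.07}]' 25
python3 -c "
from h import *
look('wrist',.077,.09,(.427,.008),.03)
look('wrist',.01,.022,(.427,.008),.03)
go(.427,.0085,.003)
"
```

```text
time_s: 18.77
tcp_pos: [0.428, 0.0087, 0.1323]
ee_rot: [-0.0, 1.0, 0.0, -0.0]
force: [-0.8, -0.1, -0.1]
finger_gap: 0.0701
grasp_force: 0.0
wrist 639 circ 0.4258 0.0087 r 0.0106 med [0.4261 0.0086 0.0793]
wrist 439 circ 0.426 0.0086 r 0.022 med [0.4397 0.0079 0.0203]
t 18.88 d [-0.0014  0.0003  0.1297] w [-0.     0.001  0.001]
```

```bash

python3 -m handwheel '[{"dx":-0.002,"dy":0,"dz":0.05,"wx":0,"wy":0,"wz":0,"hand":0.07},{"dx":-0.002,"dy":0,"dz":0.09,"wx":0,"wy":0,"wz":0,"hand":0.07},{"dx":-0.002,"dy":0,"dz":0.115,"wx":0,"wy":0,"wz":0,"hand":0.07},{"dx":-0.002,"dy":0,"dz":0.125,"wx":0,"wy":0,"wz":0,"hand":0.07},{"dx":-0.002,"dy":0,"dz":0.125,"wx":0,"wy":0,"wz":0,"hand":0.07},{"dx":-0.002,"dy":0,"dz":0.125,"wx":0,"wy":0,"wz":0,"hand":0.07}]' 25
python3 -m handwheel '[{"dx":0,"dy":0,"dz":0,"wx":0,"wy":0,"wz":0,"hand":0.02},{"dx":0,"dy":0,"dz":0,"wx":0,"wy":0,"wz":0,"hand":0.02},{"dx":0,"dy":0,"dz":0,"wx":0,"wy":0,"wz":0,"hand":0.02},{"dx":0,"dy":0,"dz":0,"wx":0,"wy":0,"wz":0,"hand":0.02},{"dx":0,"dy":0,"dz":0,"wx":0,"wy":0,"wz":0,"hand":0.02},{"dx":0,"dy":0,"dz":0,"wx":0,"wy":0,"wz":0,"hand":0.02},{"dx":0,"dy":0,"dz":0,"wx":0,"wy":0,"wz":0,"hand":0.02}]' 25
python3 -c "
from h import *
go(.6295,-.03,.011)
"
```

```text
time_s: 19.62
tcp_pos: [0.4273, 0.0082, 0.0091]
ee_rot: [0.0, 1.0, 0.001, 0.001]
force: [0.8, 0.1, 0.6]
finger_gap: 0.0696
grasp_force: 0.0
time_s: 20.5
tcp_pos: [0.426, 0.0085, 0.0081]
ee_rot: [0.0, 1.0, 0.0, -0.0]
force: [-0.2, 0.2, 1.1]
finger_gap: 0.0293
grasp_force: 25.0
t 20.5 d [ 0.2034  0.0386 -0.003 ] w [0.    0.    0.001]
```

```bash

python3 -m handwheel '[{"dx":0,"dy":0,"dz":-0.03,"wx":0,"wy":0,"wz":0,"hand":0.02},{"dx":0.03,"dy":0.006,"dz":-0.06,"wx":0,"wy":0,"wz":0,"hand":0.02},{"dx":0.08,"dy":0.015,"dz":-0.06,"wx":0,"wy":0,"wz":0,"hand":0.02},{"dx":0.13,"dy":0.025,"dz":-0.06,"wx":0,"wy":0,"wz":0,"hand":0.02},{"dx":0.18,"dy":0.034,"dz":-0.06,"wx":0,"wy":0,"wz":0,"hand":0.02},{"dx":0.2034,"dy":0.0386,"dz":-0.06,"wx":0,"wy":0,"wz":0,"hand":0.02},{"dx":0.2034,"dy":0.0386,"dz":-0.06,"wx":0,"wy":0,"wz":0,"hand":0.02},{"dx":0.2034,"dy":0.0386,"dz":-0.06,"wx":0,"wy":0,"wz":0,"hand":0.02}]' 25
python3 -m handwheel '[{"dx":0,"dy":0,"dz":0.03,"wx":0,"wy":0,"wz":0,"hand":0.02},{"dx":0,"dy":0,"dz":0.045,"wx":0,"wy":0,"wz":0,"hand":0.02},{"dx":0,"dy":0,"dz":0.052,"wx":0,"wy":0,"wz":0,"hand":0.02},{"dx":0,"dy":0,"dz":0.055,"wx":0,"wy":0,"wz":0,"hand":0.02},{"dx":0,"dy":0,"dz":0.055,"wx":0,"wy":0,"wz":0,"hand":0.02},{"dx":0,"dy":0,"dz":0.055,"wx":0,"wy":0,"wz":0,"hand":0.02}]' 25
python3 -c "
from h import *
go(.6295,-.03,.0121)
"
```

```text
time_s: 21.5
tcp_pos: [0.6278, -0.0295, 0.067]
ee_rot: [-0.0, 1.0, 0.0, -0.001]
force: [-0.6, -0.2, -2.2]
finger_gap: 0.0292
grasp_force: 25.0
time_s: 22.25
tcp_pos: [0.6301, -0.0301, 0.0138]
ee_rot: [0.0, 1.0, 0.0, 0.001]
force: [-0.2, 0.1, -2.2]
finger_gap: 0.0293
grasp_force: 25.0
t 22.25 d [-0.0006 -0.0001  0.0017] w [ 0.    -0.001  0.001]
```

```bash

python3 -m handwheel '[{"dx":0,"dy":0,"dz":0.001,"wx":0,"wy":0,"wz":0,"hand":0.02},{"dx":0,"dy":0,"dz":0.001,"wx":0,"wy":0,"wz":0,"hand":0.06},{"dx":0,"dy":0,"dz":0.001,"wx":0,"wy":0,"wz":0,"hand":0.06},{"dx":0,"dy":0,"dz":0.001,"wx":0,"wy":0,"wz":0,"hand":0.06},{"dx":0,"dy":0,"dz":0.001,"wx":0,"wy":0,"wz":0,"hand":0.06},{"dx":0,"dy":0,"dz":-0.04,"wx":0,"wy":0,"wz":0,"hand":0.065},{"dx":0,"dy":0,"dz":-0.09,"wx":0,"wy":0,"wz":0,"hand":0.065},{"dx":0,"dy":0,"dz":-0.13,"wx":0,"wy":0,"wz":0,"hand":0.065}]' 25
python3 -m handwheel '[{"dx":0,"dy":0,"dz":0,"wx":0,"wy":0,"wz":0,"hand":0.0915},{"dx":0,"dy":0,"dz":0,"wx":0,"wy":0,"wz":0,"hand":0.0915},{"dx":0,"dy":0,"dz":0,"wx":0,"wy":0,"wz":0,"hand":0.0915}]' 25
python3 -c "
from h import *
look('wrist',.08,.092,(.63,-.03),.03)
look('wrist',.014,.026,(.63,-.03),.03)
go(.4505,-.2905,.14)
"
```

```text
time_s: 23.25
tcp_pos: [0.6299, -0.0301, 0.1453]
ee_rot: [0.0, 1.0, 0.0, 0.001]
force: [0.2, -0.6, 0.9]
finger_gap: 0.0646
grasp_force: 0.0
time_s: 23.62
tcp_pos: [0.6281, -0.0297, 0.1409]
ee_rot: [-0.0, 1.0, 0.0, -0.002]
force: [-0.8, 1.0, -0.0]
finger_gap: 0.0911
grasp_force: 0.0
wrist 655 circ 0.6296 -0.0297 r 0.0108 med [ 0.6302 -0.0297  0.0831]
wrist 424 circ 0.6299 -0.03 r 0.0222 med [ 0.6435 -0.0297  0.0244]
t 23.73 d [-0.1781  0.2606  0.0016] w [-0.001  0.003  0.001]
```

Nozzle stands on pad_b at (0.630, -0.030). Now the float.

```bash

python3 -m handwheel '[{"dx":-0.03,"dy":0.04,"dz":0,"wx":0,"wy":0,"wz":0,"hand":0.0915},{"dx":-0.06,"dy":0.085,"dz":0,"wx":0,"wy":0,"wz":0,"hand":0.0915},{"dx":-0.09,"dy":0.13,"dz":0,"wx":0,"wy":0,"wz":0,"hand":0.0915},{"dx":-0.12,"dy":0.175,"dz":0,"wx":0,"wy":0,"wz":0,"hand":0.0915},{"dx":-0.15,"dy":0.22,"dz":0,"wx":0,"wy":0,"wz":0,"hand":0.0915},{"dx":-0.178,"dy":0.2606,"dz":0,"wx":0,"wy":0,"wz":0,"hand":0.0915},{"dx":-0.178,"dy":0.2606,"dz":0,"wx":0,"wy":0,"wz":0,"hand":0.0915},{"dx":-0.178,"dy":0.2606,"dz":0,"wx":0,"wy":0,"wz":0,"hand":0.0915}]' 20
python3 -c "
from h import *
c=look('wrist',.074,.09,(.4505,-.2905),.04,'w7')
look('wrist',.02,.09,(.4505,-.2905),.04)
look('wrist',.02,.09,(.41,-.41),.06)
go(.4505,-.2905,.003)
"
```

```text
time_s: 24.72
tcp_pos: [0.4517, -0.2901, 0.1425]
ee_rot: [-0.001, 1.0, 0.0, -0.0]
force: [-0.1, -0.0, 0.3]
finger_gap: 0.0917
grasp_force: 0.0
wrist 296 circ 0.4504 -0.2915 r 0.0072 med [ 0.4512 -0.2915  0.0791]
wrist 4504 circ 0.4505 -0.2916 r 0.0301 med [ 0.4564 -0.2913  0.0645]
wrist 3118 circ 0.4109 -0.4045 r 0.0301 med [ 0.4262 -0.4012  0.0608]
t 24.88 d [-0.0017  0.001   0.1398] w [-0.001  0.     0.003]
```

View pics/w7.png

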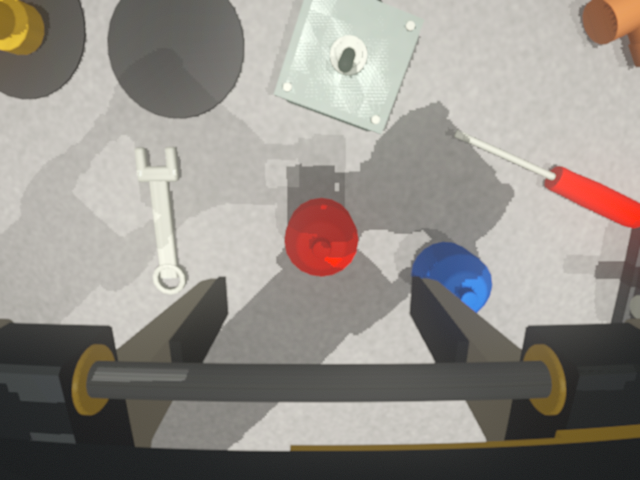

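The red float is at (321,237) and the blue one at (455,275), clear of the finger's path. Gripping at about 34 mm height.

```bash

python3 -m handwheel '[{"dx":-0.0015,"dy":0.0015,"dz":0.05,"wx":0,"wy":0,"wz":0,"hand":0.084},{"dx":-0.0015,"dy":0.0015,"dz":0.09,"wx":0,"wy":0,"wz":0,"hand":0.084},{"dx":-0.0015,"dy":0.0015,"dz":0.125,"wx":0,"wy":0,"wz":0,"hand":0.084},{"dx":-0.0015,"dy":0.0015,"dz":0.148,"wx":0,"wy":0,"wz":0,"hand":0.084},{"dx":-0.0015,"dy":0.0015,"dz":0.148,"wx":0,"wy":0,"wz":0,"hand":0.084},{"dx":-0.0015,"dy":0.0015,"dz":0.148,"wx":0,"wy":0,"wz":0,"hand":0.084}]' 15
python3 -m handwheel '[{"dx":0,"dy":0,"dz":0,"wx":0,"wy":0,"wz":0,"hand":0.05},{"dx":0,"dy":0,"dz":0,"wx":0,"wy":0,"wz":0,"hand":0.05},{"dx":0,"dy":0,"dz":0,"wx":0,"wy":0,"wz":0,"hand":0.05},{"dx":0,"dy":0,"dz":0,"wx":0,"wy":0,"wz":0,"hand":0.05},{"dx":0,"dy":0,"dz":0,"wx":0,"wy":0,"wz":0,"hand":0.05},{"dx":0,"dy":0,"dz":0,"wx":0,"wy":0,"wz":0,"hand":0.05}]' 15
python3 -c "
from h import *
go(.6085,-.168,0)
"
```

```text
time_s: 25.62
tcp_pos: [0.4511, -0.2923, -0.0039]
ee_rot: [0.001, 1.0, 0.001, 0.001]
force: [1.0, -0.2, 0.5]
finger_gap: 0.0838
grasp_force: 0.0
time_s: 26.38
tcp_pos: [0.4505, -0.2924, -0.0044]
ee_rot: [0.0, 1.0, 0.0, 0.0]
force: [-0.0, 2.1, 5.5]
finger_gap: 0.0592
grasp_force: 15.0
t 26.38 d [ 0.1581 -0.1243 -0.0044] w [ 0.    -0.001  0.001]
```

```bash

python3 -m handwheel '[{"dx":0,"dy":0,"dz":-0.04,"wx":0,"wy":0,"wz":0,"hand":0.05},{"dx":0,"dy":-0.03,"dz":-0.08,"wx":0,"wy":0,"wz":0,"hand":0.05},{"dx":0.01,"dy":-0.08,"dz":-0.09,"wx":0,"wy":0,"wz":0,"hand":0.05},{"dx":0.05,"dy":-0.115,"dz":-0.09,"wx":0,"wy":0,"wz":0,"hand":0.05},{"dx":0.1,"dy":-0.1243,"dz":-0.09,"wx":0,"wy":0,"wz":0,"hand":0.05},{"dx":0.14,"dy":-0.1243,"dz":-0.09,"wx":0,"wy":0,"wz":0,"hand":0.05},{"dx":0.158,"dy":-0.1243,"dz":-0.09,"wx":0,"wy":0,"wz":0,"hand":0.05},{"dx":0.158,"dy":-0.1243,"dz":-0.09,"wx":0,"wy":0,"wz":0,"hand":0.05}]' 15
python3 -m handwheel '[{"dx":0,"dy":0,"dz":0.03,"wx":0,"wy":0,"wz":0,"hand":0.05},{"dx":0,"dy":0,"dz":0.06,"wx":0,"wy":0,"wz":0,"hand":0.05},{"dx":0,"dy":0,"dz":0.08,"wx":0,"wy":0,"wz":0,"hand":0.05},{"dx":0,"dy":0,"dz":0.085,"wx":0,"wy":0,"wz":0,"hand":0.05},{"dx":0,"dy":0,"dz":0.085,"wx":0,"wy":0,"wz":0,"hand":0.05},{"dx":0,"dy":0,"dz":0.085,"wx":0,"wy":0,"wz":0,"hand":0.05}]' 15
python3 -c "
from h import *
go(.6085,-.168,0)
"
```

```text
time_s: 27.38
tcp_pos: [0.6082, -0.1675, 0.0841]
ee_rot: [-0.0, 1.0, 0.001, -0.001]
force: [0.5, 0.4, 0.1]
finger_gap: 0.0592
grasp_force: 15.0
time_s: 28.12
tcp_pos: [0.6084, -0.1682, 0.0007]
ee_rot: [0.0, 1.0, 0.0, 0.001]
force: [0.9, -1.0, -1.0]
finger_gap: 0.0595
grasp_force: 15.0
t 28.12 d [ 0.0001 -0.0002  0.0007] w [ 0.001 -0.001  0.001]
```

```bash

python3 -m handwheel '[{"dx":0,"dy":0,"dz":0.001,"wx":0,"wy":0,"wz":0,"hand":0.05},{"dx":0,"dy":0,"dz":0.001,"wx":0,"wy":0,"wz":0,"hand":0.07},{"dx":0,"dy":0,"dz":0.001,"wx":0,"wy":0,"wz":0,"hand":0.078},{"dx":0,"dy":0,"dz":0.001,"wx":0,"wy":0,"wz":0,"hand":0.078},{"dx":0,"dy":0,"dz":0.001,"wx":0,"wy":0,"wz":0,"hand":0.078},{"dx":0,"dy":0,"dz":-0.04,"wx":0,"wy":0,"wz":0,"hand":0.078},{"dx":0,"dy":0,"dz":-0.09,"wx":0,"wy":0,"wz":0,"hand":0.078},{"dx":0,"dy":0,"dz":-0.14,"wx":0,"wy":0,"wz":0,"hand":0.078}]' 15
python3 -m handwheel '[{"dx":-0.05,"dy":0,"dz":-0.03,"wx":0,"wy":0,"wz":0,"hand":0.078},{"dx":-0.11,"dy":0,"dz":-0.06,"wx":0,"wy":0,"wz":0,"hand":0.078},{"dx":-0.17,"dy":0,"dz":-0.09,"wx":0,"wy":0,"wz":0,"hand":0.078},{"dx":-0.22,"dy":0,"dz":-0.1,"wx":0,"wy":0,"wz":0,"hand":0.078},{"dx":-0.22,"dy":0,"dz":-0.1,"wx":0,"wy":0,"wz":0,"hand":0.078},{"dx":-0.22,"dy":0,"dz":-0.1,"wx":0,"wy":0,"wz":0,"hand":0.078}]' 15
python3 -c "
from h import *
for n in ('wrist','scene'):
    look(n,.079,.095,(.6085,-.168),.03); look(n,.025,.095,(.6085,-.168),.045)
    look(n,.079,.095,(.63,-.03),.03); look(n,.051,.065,(.651,.109),.05)
    c=look(n,.03,.0502,(.651,.109),.05,n+'8')
look('scene',.06,.1,(.673,.252),.06); look('top',.004,.02,(.457,-.143),.09)
"
```

```text
time_s: 29.12
tcp_pos: [0.6078, -0.1676, 0.1414]
ee_rot: [-0.0, 1.0, 0.0, -0.0]
force: [0.4, -0.1, -0.8]
finger_gap: 0.0778
grasp_force: 0.0
time_s: 29.88
tcp_pos: [0.3884, -0.1681, 0.2401]
ee_rot: [0.0, 1.0, 0.0, 0.0]
force: [-0.4, -0.3, 0.2]
finger_gap: 0.0781
grasp_force: 0.0
wrist 0 circ 0.0 0.0 r 0.0 med [nan nan nan]
wrist 1340 circ 0.5987 -0.1681 r 0.0285 med [ 0.5846 -0.168   0.0587]
wrist 0 circ 0.0 0.0 r 0.0 med [nan nan nan]
wrist 0 circ 0.0 0.0 r 0.0 med [nan nan nan]
wrist 0 circ 0.0 0.0 r 0.0 med [nan nan nan]
scene 35 circ 0.6086 -0.1666 r 0.0074 med [ 0.6097 -0.1666  0.0817]
scene 762 circ 0.6106 -0.1667 r 0.0307 med [ 0.6233 -0.1643  0.0619]
scene 75 circ 0.6304 -0.0288 r 0.0117 med [ 0.6312 -0.0289  0.0817]
scene 67 circ 0.6533 0.1094 r 0.0128 med [0.6518 0.1084 0.0521]
scene 513 circ 0.6525 0.1093 r 0.0311 med [0.6598 0.1065 0.0445]
scene 853 circ 0.6746 0.2521 r 0.0352 med [0.678  0.2502 0.0727]
top 795 circ 0.4583 -0.1433 r 0.0889 med [ 0.4657 -0.1433  0.0076]
  return _methods._mean(a, axis=axis, dtype=dtype,
  ret = um.true_divide(
```

View pics/scene8.png

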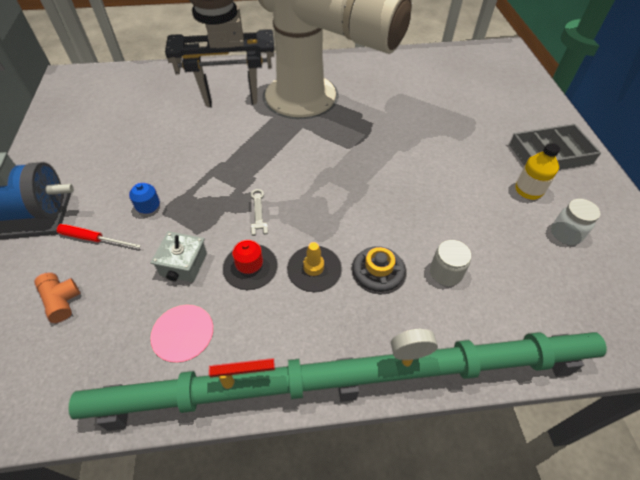

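The scene shows the float upright at (247,258) beside the box, the nozzle at (314,260), and the wheel with the ring at (380,266). The spanner and tin have not moved, and the gripper is clear.

```bash
python3 -c "
from rig import r
print(r.sign_off())"
```

```text
the job is handed in; nothing more can be done
None
```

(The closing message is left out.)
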